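# Fit the inspection cover of an exercise bike's belt guard with its push rivets

## Robot

A 7-joint arm with a two-finger parallel gripper is mounted at the origin on the work surface. World frame = base frame: x ahead of the robot, y to its left, z up, the work surface at z = 0. Lengths are in m, angles in rad, forces in N, time in s.
With the tool pointing down it reaches from about 0.425 to 0.825 m from the base axis. Payload 3.6 kg.
Tool frame: the origin (TCP) lies on the centre line of the jaws, within the pads' length; the fingertips stand 11 mm ahead of it and the grasp point (between the pads) lies 8 mm behind it (manip.finger_overhang is the distance from the TCP to the fingertips, in m); z points along the fingers, y is the line along which they close (so a half turn about z gives the same grasp; the last joint's range is limited). The gripper opens to 85 mm and grips with 20 to 120 N. Pads are 22 mm wide; open, the fingers measure 114 mm over their backs; the gripper's body (76 mm by 85 mm) begins 54 mm behind the grasp point. The pads swing forward as they close: fully open they stand 13 mm farther back than shut.
Start: joints at [1.22, 0.615, -0.013, 1.423, 0.008, 1.103, -0.04], TCP at [0.207, -0.616, 0.242] pointing down, gripper open.
Joint ranges: [-3.12, 3.12], [-0.3, 2.06], [-1.34, 1.32], [0.26, 2.42], [-1.36, 4.5], [0.01, 1.98], [-2.84, 2.84]. Speed limits (rad/s): [2.79, 2.79, 3.14, 3.14, 3.14, 3.14, 3.14].

## Interface

Orientations are given as a unit quaternion [w, x, y, z].
In Python, from cell import manip, cams gives the robot as it stands.
- The arm moves only by the shell command python3 -m pendant 'ROWS' [FORCE]. ROWS is JSON, a list of rows, each an object with "delta_rot": the turn, a rotation vector about the tool's x, y, z in degrees, a list of three; "travel": the shift along the tool's x, y, z in m, a list of three; "jaw": the gripper's target within -1 to 1 (shut at 1, half-way at 0, fully open at -1). In form: [{"delta_rot": [wx, wy, wz], "travel": [tx, ty, tz], "jaw": jaw}, ...]. A call has 1 to 12 rows; each row is the pose to reach, as a shift and turn from the pose commanded when the call began, along the tool's axes at that moment; what a row does not reach only later rows make up. A row lasts 1/8 s, in which the tool goes at most 62.5 mm and 10.7 degrees, less where a joint would pass 70% of its speed; a pose out of reach is approached as far as the arm can. A call with a gripper value outside its range is refused whole. The fingers move at their own pace and stop on an object; FORCE is the grip in N (left out, the last holds). Time passes only in rows, so rows that repeat a pose let the fingers close. It gives the time, the measured TCP pose, the force, the opening and the grip force at its end, in the units of the state.
- manip.sense(): the state, without advancing time (a new reading comes with each control period).
- cams.read_camera(name): name is "scene" or "top"; returns the picture (384x512x3 uint8, red, green, blue); there is no depth.
- cams.camera_params(name): a dict with "fx", "fy", "cx", "cy" (pixels), "rvec" (rotation vector, rad) and "tvec" (3), from world to camera coordinates, as OpenCV has them. Camera axes: x right, y down, z forward; pixel columns grow to the right and rows downward; lengths in m; the calibration is good to about 2 mm. A picture is of the moment at which its call begins. camera_params takes no time and is no camera call.
- manip.hand_in(): hands the job in; it is judged then, once.
The state is a dict: "time": time; "joint_pos": joint angles; "dq": joint speeds; "joint_efforts": joint torques, N m; "tool_pos": TCP position; "ee_rot": TCP orientation; "ft_force": force on the tool from outside, world axes, zero at the start; "torque": the same for the moment, N m; "finger_gap": finger opening in m; "finger_force": force on a finger pad.
Only numpy, scipy, OpenCV 4.12 (cv2) and the standard library are available. Lean on these libraries where they do the work, as an engineer would, in place of code of your own. Each camera call takes 0.05 s, during which the arm holds its last target. There are 200 camera calls.

## Task

Put the loose inspection cover back over the opening in the face of the belt guard, so that its two plastic rivets go down into their holes and the cover lies fully home; then push the center pin of each rivet down flush with its head to lock the cover. The guard's face is thin and springy plastic, so feel for each step and do not lean on it hard, and leave the other things on the bench alone.

Things in the scene. Friction and masses are not known exactly. Their poses are not given: they have to be found in the camera images.
- cover: Loose grey plastic inspection cover, plate 150 x 70 x 3 mm, 0.16 kg. Origin: centre of the plate's underside; x along its length, z up. Grip rib in its middle: 50 mm along x, 12 mm thick in y, top at z = 29 mm. A collar 84 x 44 mm hangs 16 mm below the plate; the cover stands on it on the bench. A captive push rivet at x = +60 and at x = -60 mm. Fits either way round.
- opening (a point): Centre of the 92 x 52 mm opening in the guard's face, at the level of the face's top, 50 mm above the bench; x along the line of the two rivet holes, z up. The face is 4 mm thick and springs down a little under a push; more than 25 N on it cracks it.
- hole_a (a point): Mouth centre of the round rivet hole (11 mm) in the guard's face at x = +60 mm from the opening's centre.
- hole_b (a point): Mouth centre of the round rivet hole (11 mm) in the guard's face at x = -60 mm from the opening's centre.
- guard: Belt guard: long black shell with two round ends, 610 mm long, 230 mm wide at the bigger end, lying face up, fixed. Origin on the bench below the opening's centre, x along its length towards the smaller end.
- pin_a (a joint): Travel of the center pin of the rivet at the cover's x = +60 mm: 0 = up (its 12 mm wide head stands 8 mm proud of the rivet's head), 0.008 m = flush. It slides stiffly, with a steady resistance of about 12 N, stays where it is left, and stops dead at flush.
- pin_b (a joint): The same for the rivet at the cover's x = -60 mm.
- pin_a_top (a point): Centre of the top of the center pin of the black rivet at the cover's x = +60 mm. Rivet: head 22 mm across, its top 6 mm above the cover's origin; the pin's top is 14 mm above the origin when up. Shank 9.2 mm thick, 7.2 mm at the tip, reaching 15 mm below the origin; its legs spread below the guard's face as the pin goes down.
- pin_b_top (a point): The same for the rivet at the cover's x = -60 mm.
- spanner: Bystander: steel spanner 200 mm long, lying flat.
- spray: Bystander: grey spray can, 52 mm across, 150 mm tall, standing.
- pedal: Bystander: black bike pedal, 92 x 62 mm, 24 mm high, lying flat.
Mind the look-alikes: they are no part of the job. What is shaped like the cover but green is not meant.

How it is judged:
On the way:
1. the cover lies home on the guard's face with both rivets in their holes and both pins still up (horizontal distance between cover and opening below 0.003 m and z of cover in the frame of opening between -0.002 and 0.002 m and angle between the x axis of cover and the x axis of opening, either way round below 0.05 rad and value of joint each of pin_a, pin_b below 0.003 m), for 0.2 s.
At the end, for the whole second after the job is handed in: The cover is at rest, home on the guard's face (within 2 mm of lying on it, within 3 mm of the opening's centre and 0.05 rad of its direction, either way round) and both pins are pushed to within 1.2 mm of flush (8 mm of travel) (horizontal distance between cover and opening below 0.003 m and z of cover in the frame of opening between -0.002 and 0.002 m and angle between the x axis of cover and the x axis of opening, either way round below 0.05 rad and value of joint each of pin_a, pin_b above 0.0068 m and linear speed of cover below 0.02 m/s); the robot touches nothing.
It fails at once if the guard's thin face is loaded with more than 25 N and cracks (contact force between guard and anything else above 25 N).
It fails at once if a bystander (spanner, spray can or pedal) is shoved more than 20 mm (distance of any of spanner, spray, pedal from where it was at the start of the episode above 0.02 m).
It also fails if it takes over 61 s, if anything falls off the work surface, if the arm or the gripper's body presses on something with over 40 N, if the wrist force passes 120 N, or if a joint passes its speed limit or range.

## Working session

There is one attempt and no reset: what is moved stays moved. The work goes in short steps, Python scripts to look and compute and a shell command to move; the robot and the scene stay as the last step left them, time stands still between calls to the robot, and variables do not carry over. Pictures are saved under pics/ and viewed, at most 10 in all, crops included, and the job is handed in when it is done.

```bash
ls; mkdir -p pics
python3 - <<'E'
from cell import manip, cams
import cv2,numpy as np
a=cams.read_camera("scene");b=cams.read_camera("top")
cv2.imwrite("pics/s0.png",a[:,:,::-1]);cv2.imwrite("pics/t0.png",b[:,:,::-1])
for n in("scene","top"):print(cams.camera_params(n))
s=manip.sense();print(s)
E
```

```text
pics
{'fx': 487.0961480953109, 'fy': 487.0961480953109, 'cx': 257.9526558036762, 'cy': 190.88026378014646, 'rvec': array([ 2.27651124,  0.62546404, -0.26899845]), 'tvec': array([-0.41341628, -0.16788535,  1.67512283])}
{'fx': 486.00158395385506, 'fy': 486.00158395385506, 'cx': 262.09300941036963, 'cy': 196.8763634066892, 'rvec': array([ 2.16863342, -2.11551578,  0.17260215]), 'tvec': array([-0.02973177,  0.51992023,  1.72457734])}
{'time': 0.1, 'joint_pos': array([ 1.21952138,  0.61585046, -0.0126316 ,  1.42475635,  0.00810247,
        1.10342738, -0.04038516]), 'dq': array([-0.00267167, -0.00237431,  0.00123344, -0.00408621,  0.00051624,
        0.00059191,  0.00120869]), 'joint_efforts': array([ 1.51441192e-03, -4.70381463e+01,  2.60473061e-01, -1.71570146e+01,
        1.01691528e-02,  5.87338640e-03, -5.34136788e-06]), 'tool_pos': array([ 0.20721394, -0.61537179,  0.24122992]), 'ee_rot': array([-1.17792835e-03,  9.86835806e-01,  1.61720939e-01, -2.05597516e-04]), 'ft_force': array([ 1.2591986 ,  0.6030007 , -0.32833591]), 'torque': array([0.04565755, 0.04054634, 0.01840461]), 'finger_force': 0.0, 'finger_gap': 0.08548500789000048}
```

View pics/s0.png

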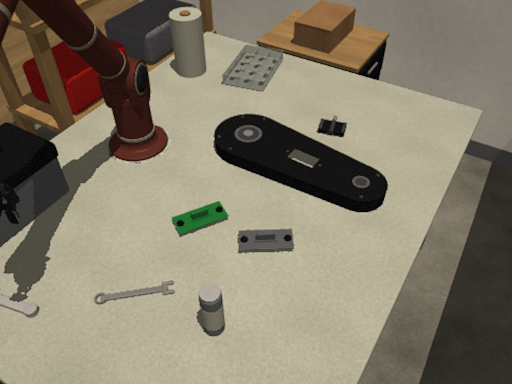

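View pics/t0.png

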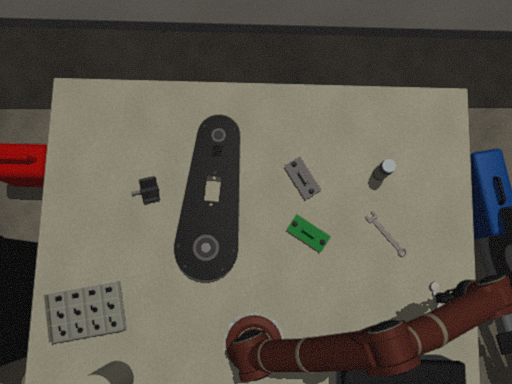

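The wanted cover is the grey one, at scene (265,240) and top (302,178). The green look-alike is at scene (200,217) and top (308,233). The grey tray at top (85,312) is no candidate. The opening is at scene (303,158) and top (213,190). Next is one close crop of both views.

```bash
cat > h.py <<'E'
import numpy as np,cv2
from cell import manip,cams
P={n:cams.camera_params(n) for n in("scene","top")}
def K(n):
    p=P[n];return np.array([[p['fx'],0,p['cx']],[0,p['fy'],p['cy']],[0,0,1.]])
def M(n):
    p=P[n];return K(n)@np.c_[cv2.Rodrigues(p['rvec'])[0],p['tvec']]
def ray(n,uv):
    R=cv2.Rodrigues(P[n]['rvec'])[0];c=-R.T@P[n]['tvec']
    d=R.T@np.linalg.solve(K(n),[uv[0],uv[1],1]);return c,d
def plane(n,uv,z):
    c,d=ray(n,uv);return c+d*(z-c[2])/d[2]
def tri(us,ut):
    X=cv2.triangulatePoints(M("scene"),M("top"),np.array(us,float).reshape(2,1),np.array(ut,float).reshape(2,1))[:,0];return X[:3]/X[3]
def proj(n,X):
    x=M(n)@np.r_[X,1];return x[:2]/x[2]
def grab(n,k=4):
    return np.mean([cams.read_camera(n).astype(float) for _ in range(k)],0)
def crop(im,x0,y0,w,h,s):
    c=im[y0:y0+h,x0:x0+w];return cv2.resize(np.clip(c*1.3,0,255).astype(np.uint8),(w*s,h*s),interpolation=cv2.INTER_CUBIC)[:,:,::-1]
E
python3 - <<'E'
from h import *
s=grab("scene");t=grab("top");np.savez("im0.npz",s=s,t=t)
a=np.vstack([np.hstack([crop(s,225,215,80,50,5),crop(s,263,133,80,50,5)]),np.hstack([crop(t,262,153,80,50,5),crop(t,173,165,80,50,5)])])
cv2.imwrite("pics/c0.png",a);print(a.shape)
E
```

```text
(500, 800, 3)
```

View pics/c0.png

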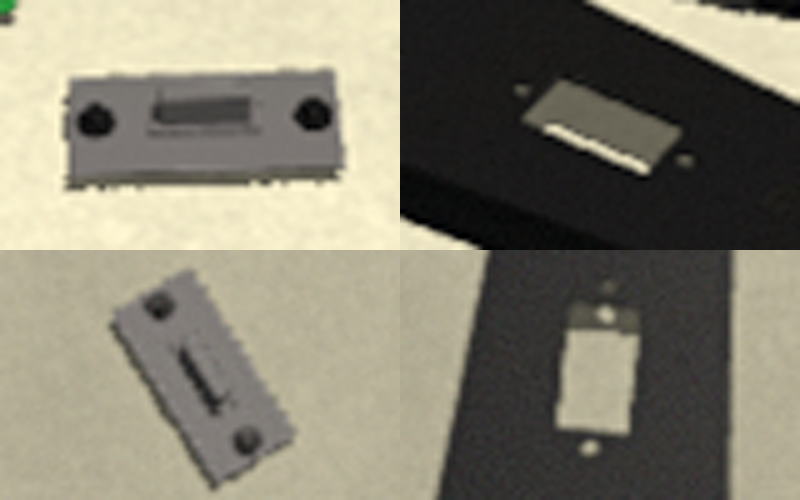

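The crop confirms the choice: a grey cover with two black rivets, at scene crop (97,121)/(313,115) and top crop (158,305)/(247,440). The guard's holes are at scene crop (521,90)/(685,160) and top crop (608,287 dim)/(590,447). The bright spot at (605,315) in the top crop is light on the bench, not a hole.

```bash
cat >> h.py <<'E'
def blob(im,c,r,bright):
    g=im.mean(2);x,y=np.round(c).astype(int);w=g[y-r:y+r+1,x-r:x+r+1]
    yy,xx=np.mgrid[y-r:y+r+1,x-r:x+r+1];ring=np.median(np.r_[w[0],w[-1],w[:,0],w[:,-1]])
    d=(w-ring)*(1 if bright else -1);d=np.clip(d-0.3*d.max(),0,None)
    return np.array([(d*xx).sum(),(d*yy).sum()])/d.sum()
E
python3 - <<'E'
from h import *
z=np.load("im0.npz");s,t=z['s'],z['t']
sc=lambda u,v,x0,y0:(u/5+x0,v/5+y0)
R={}
for nm,S,T,b,r in [("rivL",sc(97,121,225,215),sc(158,55,262,153),0,6),("rivR",sc(313,115,225,215),sc(247,190,262,153),0,6),
  ("h1",sc(121,90,263,133),sc(208,37,173,165),1,3),("h2",sc(285,160,263,133),sc(190,197,173,165),1,4)]:
    us=blob(s,S,r,b);ut=blob(t,T,r if b==0 else 3,b)
    X=tri(us,ut);R[nm]=X
    zz=.024 if b==0 else .048
    print(nm,S,us,T,ut,X.round(4),plane("scene",us,zz).round(4),plane("top",ut,zz).round(4))
for a,b in(("rivL","rivR"),("h1","h2")):
    d=R[b]-R[a];print(a,np.linalg.norm(d[:2]),np.degrees(np.arctan2(d[1],d[0])),(R[a]+R[b])/2)
# plate outline in top
m=((t.mean(2)<135)&(t.mean(2)>20)).astype(np.uint8)
for n,im,c in(("top",t,(302,178)),("scene",s,(265,240))):
    g=im.mean(2);m=(g<(g[c[1]-40:c[1]+40,c[0]-50:c[0]-35].mean()*.8)).astype(np.uint8)
    k,l=cv2.connectedComponents(m);cs,_=cv2.findContours((l==l[c[1]+6,c[0]+6]).astype(np.uint8),0,1)
    q=cv2.minAreaRect(cs[0]);print(n,q)
    print([plane(n,p,.019).round(4)[:2] for p in cv2.boxPoints(q)],plane(n,q[0],.017))
# opening in scene / top: interior brighter than guard
for n,im,c in(("top",t,(213,192)),("scene",s,(303,158))):
    g=im.mean(2);m=(g>35).astype(np.uint8);k,l=cv2.connectedComponents(m,connectivity=4);b=(l==l[c[1],c[0]]);cs,_=cv2.findContours(b.astype(np.uint8),0,1)
    q=cv2.minAreaRect(cs[0]);print(n,b.sum(),q,plane(n,q[0],.05))
E
```

```text
rivL (244.4, 239.2) [243.6157265  238.88590965] (293.6, 164.0) [293.4142952  164.15646833] [ 0.6027 -0.1679  0.042 ] [ 0.5542 -0.1982  0.024 ] [ 0.6489 -0.13    0.024 ]
rivR (287.6, 238.0) [287.19036213 237.5715607 ] (311.4, 191.0) [310.65993779 191.11839669] [ 0.6047 -0.1652  0.0178] [ 0.6545 -0.1334  0.024 ] [ 0.5491 -0.1949  0.024 ]
h1 (287.2, 151.0) [288.17723226 151.96061505] (214.6, 172.4) [214.24191002 171.94725072] [0.5597 0.1279 0.1139] [0.4963 0.1642 0.048 ] [0.6069 0.1598 0.048 ]
h2 (320.0, 165.0) [318.08126306 163.06756443] (211.0, 204.4) [210.76533079 203.68589108] [ 0.5407  0.1987 -0.0133] [0.6023 0.1641 0.048 ] [0.4898 0.1677 0.048 ]
rivL 0.0033006494839904993 54.12702733983239 [ 0.60371426 -0.1665571   0.02989   ]
h1 0.0733468178505754 105.0113048244235 [0.55023616 0.16330177 0.05030923]
top ((301.5487060546875, 178.57582092285156), (40.7370719909668, 20.729042053222656), 57.2647705078125)
[array([ 0.6379, -0.0874]), array([ 0.6823, -0.1517]), array([ 0.5547, -0.2345]), array([ 0.5113, -0.1707])] [ 0.59657453 -0.16140204  0.017     ]
scene ((265.2866516113281, 240.53466796875), (22.21950340270996, 55.20603561401367), 88.36341857910156)
[array([ 0.5201, -0.1769]), array([ 0.6501, -0.0932]), array([ 0.6886, -0.1623]), array([ 0.564 , -0.2424])] [ 0.60524221 -0.16800463  0.017     ]
top 178240 ((255.5, 191.5), (383.0, 511.0), 90.0) [0.53812994 0.00752513 0.05      ]
scene 325 ((302.68359375, 157.58033752441406), (30.004152297973633, 11.967304229736328), 23.629377365112305) [0.54986694 0.16099298 0.05      ]
```

Run:
```python
from h import *
z=np.load("im0.npz");s,t=z['s'],z['t']
R={}
for nm,us,ut in [("rA",blob(s,(287.6,238),6,0),blob(t,(293.6,164),6,0)),("rB",blob(s,(244.4,239.2),6,0),blob(t,(311.4,191),6,0)),
 ("hA",blob(s,(320,165),2,1),blob(t,(214.6,172.4),2,1)),("hB",blob(s,(287.2,151),2,1),blob(t,(211,204.4),3,1))]:
    X=R[nm]=tri(us,ut);print(nm,us,ut,X.round(4),"reproj",proj("scene",X)-us)
    print('  planes',plane("scene",us,.024 if nm[0]=='r' else .048).round(4),plane("top",ut,.024 if nm[0]=='r' else .048).round(4))
for a,b in(("rB","rA"),("hB","hA")):
    d=R[a]-R[b];d=-d;print(a,np.linalg.norm(d[:2]),np.degrees(np.arctan2(d[1],d[0])),(R[a]+R[b])/2)
s_=manip.sense();from scipy.spatial.transform import Rotation as Ro
q=s_['ee_rot'];print(Ro.from_quat(np.r_[q[1:],q[0]]).as_matrix().round(3))
np.set_printoptions(precision=0,suppress=True,linewidth=200)
print(s.mean(2)[148:156,282:292]);print(s.mean(2)[160:170,314:326]);print(t.mean(2)[167:178,208:221]);print(t.mean(2)[200:210,205:218])
```

```text
rA [287.19036213 237.5715607 ] [293.4142952  164.15646833] [ 0.6513 -0.1297  0.018 ] reproj [-0.45750404  0.07745531]
  planes [ 0.6545 -0.1334  0.024 ] [ 0.6489 -0.13    0.024 ]
rB [243.6157265  238.88590965] [310.65993779 191.11839669] [ 0.5508 -0.1949  0.0183] reproj [-0.34272918  0.05079207]
  planes [ 0.5542 -0.1982  0.024 ] [ 0.5491 -0.1949  0.024 ]
hA [319.52189623 164.55412632] [214.2492312  171.93611965] [0.608  0.1604 0.0469] reproj [-0.3128339   0.06015209]
  planes [0.6092 0.16   0.048 ] [0.6069 0.1597 0.048 ]
hB [286.90203856 150.47480252] [210.76533079 203.68589108] [0.4897 0.1676 0.049 ] reproj [-0.02394344  0.00426709]
  planes [0.4893 0.1687 0.048 ] [0.4898 0.1677 0.048 ]
rB 0.11979545824807865 32.97134767962833 [ 0.60107312 -0.16227433  0.01813243]
hB 0.11849080727550619 -3.4942774405171773 [0.54887914 0.16399163 0.04795425]
[[ 0.948  0.319 -0.   ]
 [ 0.319 -0.948  0.   ]
 [ 0.    -0.    -1.   ]]
[[20. 20. 20. 18. 19. 19. 20. 18. 20. 21.]
 [18. 21. 20. 16. 18. 14. 16. 18. 20. 19.]
 [21. 20. 20. 23. 53. 59. 43. 28. 17. 23.]
 [20. 20. 18. 22. 46. 58. 44. 23. 22. 25.]

[... 1413 characters left out ...]
9.  64.  61.  52.]]
[[ 93.  98. 101.  98. 101. 107. 116. 120. 120. 125. 134. 136. 140.]
 [ 42.  45.  50.  49.  53.  60.  67.  78.  77.  86.  96.  97. 102.]
 [ 39.  36.  38.  36.  35.  41.  45.  39.  37.  40.  41.  48.  55.]
 [ 40.  39.  42.  35.  54.  94. 100.  66.  37.  36.  39.  39.  38.]
 [ 38.  41.  39.  48.  90. 128. 127.  87.  46.  38.  37.  43.  43.]
 [ 39.  39.  38.  42.  76. 103.  97.  67.  43.  38.  41.  40.  41.]
 [ 41.  34.  38.  40.  44.  54.  47.  41.  37.  39.  40.  43.  41.]
 [ 37.  41.  43.  39.  38.  39.  38.  40.  40.  41.  43.  42.  42.]
 [ 40.  37.  42.  37.  38.  40.  40.  39.  41.  42.  39.  39.  40.]
 [ 40.  42.  40.  42.  38.  42.  43.  42.  42.  40.  41.  44.  40.]]
```

Cover: rivet spacing 119.8 mm (120 expected), angle 33.0°, centre (0.601, -0.162). Opening: hole spacing 118.5 mm, angle -3.5°, centre (0.549, 0.164), z about 0.048. All of these fit the description. I'll move above the cover.

```bash
python3 -m pendant '[{"delta_rot":[0,0,-14.4],"travel":[0.518,-0.304,0.13],"jaw":0},{"delta_rot":[0,0,-14.4],"travel":[0.518,-0.304,0.13],"jaw":0},{"delta_rot":[0,0,-14.4],"travel":[0.518,-0.304,0.13],"jaw":0},{"delta_rot":[0,0,-14.4],"travel":[0.518,-0.304,0.13],"jaw":0},{"delta_rot":[0,0,-14.4],"travel":[0.518,-0.304,0.13],"jaw":0},{"delta_rot":[0,0,-14.4],"travel":[0.518,-0.304,0.13],"jaw":0},{"delta_rot":[0,0,-14.4],"travel":[0.518,-0.304,0.13],"jaw":0},{"delta_rot":[0,0,-14.4],"travel":[0.518,-0.304,0.13],"jaw":0},{"delta_rot":[0,0,-14.4],"travel":[0.518,-0.304,0.13],"jaw":0},{"delta_rot":[0,0,-14.4],"travel":[0.518,-0.304,0.13],"jaw":0},{"delta_rot":[0,0,-14.4],"travel":[0.518,-0.304,0.13],"jaw":0},{"delta_rot":[0,0,-14.4],"travel":[0.518,-0.304,0.13],"jaw":0}]' 40
cat >> h.py <<'E'
from scipy.spatial.transform import Rotation as Ro
def st():
    s=manip.sense();q=s['ee_rot'];Rm=Ro.from_quat(np.r_[q[1:],q[0]]).as_matrix()
    print('t %.2f tcp %s yawx %.2f tilt %.2f F %s gap %.4f ff %.1f'%(s['time'],s['tool_pos'].round(4),np.degrees(np.arctan2(Rm[1,0],Rm[0,0])),np.degrees(np.arccos(-Rm[2,2])),s['ft_force'].round(2),s['finger_gap'],s['finger_force']),'j7 %.2f'%s['joint_pos'][6])
    return s['tool_pos'],Rm
def go(goal):
    p,Rm=st();print('travel',(Rm.T@(np.array(goal)-p)).round(4))
E
python3 - <<'E'
from h import *
go([.601,-.1625,.035])
s=grab("scene");t=grab("top")
cv2.imwrite("pics/c1.png",np.hstack([crop(s,210,190,100,75,4),crop(t,252,133,100,75,4)]))
E
```

```text
time: 2.0
tool_pos: [0.601, -0.1632, 0.1122]
ee_rot: [0.0, 0.959, 0.284, -0.0]
ft_force: [-0.5, 0.1, -0.4]
finger_gap: 0.0426
finger_force: 0.0
t 2.00 tcp [ 0.601  -0.1632  0.1122] yawx 33.00 tilt 0.07 F [-0.53  0.07 -0.38] gap 0.0426 ff 0.0 j7 -0.81
travel [ 0.0005 -0.0007  0.0772]
```

View pics/c1.png

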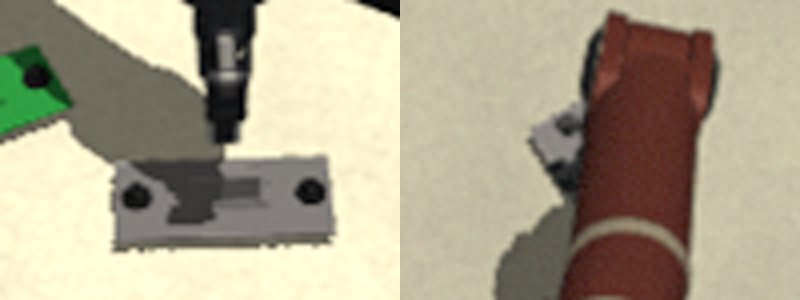

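The gripper hangs above the rib: its tip is at scene crop (225,135), the rib at (240,190). The top view is blocked by the arm. I'll descend.

```bash
python3 -m pendant '[{"delta_rot":[0,0,0],"travel":[0.0005,-0.0005,0.04],"jaw":0},{"delta_rot":[0,0,0],"travel":[0.0005,-0.0005,0.06],"jaw":0},{"delta_rot":[0,0,0],"travel":[0.0005,-0.0005,0.07],"jaw":0},{"delta_rot":[0,0,0],"travel":[0.0005,-0.0005,0.077],"jaw":0},{"delta_rot":[0,0,0],"travel":[0.0005,-0.0005,0.077],"jaw":0},{"delta_rot":[0,0,0],"travel":[0.0005,-0.0005,0.077],"jaw":1},{"delta_rot":[0,0,0],"travel":[0.0005,-0.0005,0.077],"jaw":1},{"delta_rot":[0,0,0],"travel":[0.0005,-0.0005,0.077],"jaw":1},{"delta_rot":[0,0,0],"travel":[0.0005,-0.0005,0.077],"jaw":1},{"delta_rot":[0,0,0],"travel":[0.0005,-0.0005,0.077],"jaw":1},{"delta_rot":[0,0,0],"travel":[0.0005,-0.0005,0.077],"jaw":1}]' 40
python3 -c "
from h import *
st()"
```

```text
time: 3.78
tool_pos: [0.6023, -0.1623, 0.0363]
ee_rot: [0.001, 0.959, 0.284, 0.001]
ft_force: [-0.2, -0.1, 6.2]
finger_gap: 0.0108
finger_force: 41.2
t 3.77 tcp [ 0.6023 -0.1623  0.0363] yawx 33.00 tilt 0.12 F [-0.17 -0.06  6.23] gap 0.0108 ff 41.2 j7 -0.82
```

```bash
python3 -m pendant '[{"delta_rot":[0,0,0],"travel":[0,0,-0.01],"jaw":1},{"delta_rot":[0,0,0],"travel":[0,0,-0.04],"jaw":1},{"delta_rot":[0,0,0],"travel":[0,0,-0.09],"jaw":1},{"delta_rot":[0,0,0],"travel":[0,0,-0.12],"jaw":1},{"delta_rot":[0,0,0],"travel":[0,0,-0.12],"jaw":1}]'
python3 - <<'E'
from h import *
go([.549,.164,.14])
s=grab("scene");t=grab("top")
cv2.imwrite("pics/c2.png",np.hstack([crop(s,210,170,100,75,4),crop(t,252,133,100,75,4)]))
E
```

```text
time: 4.4
tool_pos: [0.6025, -0.1619, 0.1574]
ee_rot: [0.001, 0.959, 0.284, 0.002]
ft_force: [1.5, 0.4, -2.0]
finger_gap: 0.0112
finger_force: 40.2
t 4.40 tcp [ 0.6025 -0.1619  0.1574] yawx 33.02 tilt 0.25 F [ 1.47  0.45 -2.05] gap 0.0112 ff 40.2 j7 -0.81
travel [ 0.1327 -0.3024  0.0169]
```

View pics/c2.png

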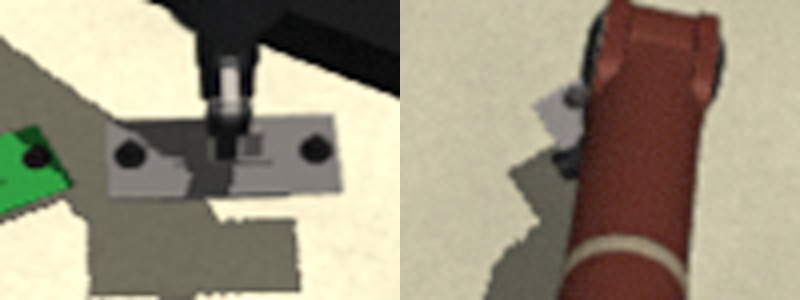

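The cover is lifted and level, with its rivets at scene crop (130,155) and (316,150). From the held pose I'll calibrate the rivet offset relative to the TCP.

```bash
cat >> h.py <<'E'
def held(l,r,zoff=.006,under=.0203):
    p,Rm=st();s=grab("scene");us=[blob(s,c,6,0) for c in(l,r)]
    for zo in(0,.003,.006,.009):
        X=[plane("scene",u,p[2]-under+zo) for u in us];m=(X[0]+X[1])/2;d=X[1]-X[0]
        print(zo,'mid',m.round(4),'in tool',(Rm.T@(m-p)).round(4)[:2],'len %.4f ang %.2f'%(np.linalg.norm(d),np.degrees(np.arctan2(d[1],d[0]))))
    print(us)
E
python3 - <<'E'
from h import *
held((130/4+210,155/4+170),(316/4+210,150/4+170))
E
python3 -m pendant '[{"delta_rot":[0,0,10],"travel":[0.04,-0.09,0],"jaw":1},{"delta_rot":[0,0,20],"travel":[0.08,-0.18,0],"jaw":1},{"delta_rot":[0,0,30],"travel":[0.1,-0.23,0],"jaw":1},{"delta_rot":[0,0,36.5],"travel":[0.12,-0.27,0],"jaw":1},{"delta_rot":[0,0,36.5],"travel":[0.133,-0.302,0.01],"jaw":1},{"delta_rot":[0,0,36.5],"travel":[0.133,-0.302,0.017],"jaw":1},{"delta_rot":[0,0,36.5],"travel":[0.133,-0.302,0.017],"jaw":1},{"delta_rot":[0,0,36.5],"travel":[0.133,-0.302,0.017],"jaw":1},{"delta_rot":[0,0,36.5],"travel":[0.133,-0.302,0.017],"jaw":1}]'
python3 - <<'E'
from h import *
go([.549,.164,.1])
s=grab("scene");t=grab("top")
cv2.imwrite("pics/c3.png",np.hstack([crop(s,253,100,100,75,4),crop(t,163,153,100,75,4)]))
E
```

```text
t 4.80 tcp [ 0.6008 -0.1617  0.154 ] yawx 33.01 tilt 0.15 F [-0.06  0.22 -1.95] gap 0.0110 ff 40.1 j7 -0.81
0 mid [ 0.5987 -0.1563  0.1337] in tool [ 0.0012 -0.0056] len 0.1191 ang 32.00
0.003 mid [ 0.6001 -0.1588  0.1367] in tool [ 0.001  -0.0028] len 0.1187 ang 32.00
0.006 mid [ 0.6016 -0.1613  0.1397] in tool [0.0009 0.0001] len 0.1183 ang 32.00
0.009 mid [ 0.603  -0.1637  0.1427] in tool [0.0007 0.0029] len 0.1179 ang 32.00
[array([242.73701353, 208.03413737]), array([288.57016811, 207.22156676])]
time: 6.12
tool_pos: [0.5495, 0.1609, 0.1388]
ee_rot: [0.001, 0.999, -0.033, 0.001]
ft_force: [1.1, -0.2, -1.5]
finger_gap: 0.0111
finger_force: 40.1
t 6.12 tcp [0.5495 0.1609 0.1388] yawx -3.75 tilt 0.10 F [ 1.1  -0.17 -1.52] gap 0.0111 ff 40.1 j7 -1.85
travel [-0.0007 -0.0031  0.0388]
```

View pics/c3.png

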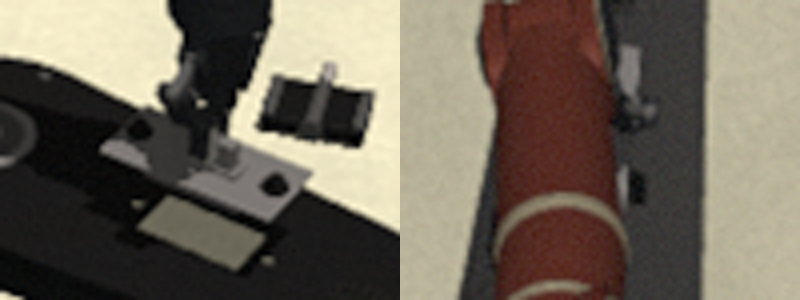

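The cover is held above the opening: rivets at scene crop (138,130) and (275,185), holes visible at (137,203) and (266,260).

Run:
```python
from h import *
held((253+139/4,100+131/4),(253+275/4,100+185/4))
s=grab("scene");a=blob(s,(253+137/4,100+203/4),2,1);b=blob(s,(253+266/4,100+260/4),2,1)
for z in(.048,.05):
    A,B=plane("scene",a,z),plane("scene",b,z);d=B-A;print(a,b,(A+B)/2,np.linalg.norm(d),np.degrees(np.arctan2(d[1],d[0])))
# opening outline
g=s.mean(2);m=(g>35).astype(np.uint8);k,l=cv2.connectedComponents(m,connectivity=4);bb=(l==l[100+58,253+49]);cs,_=cv2.findContours(bb.astype(np.uint8),0,1)
q=cv2.boxPoints(cv2.minAreaRect(cs[0]));print(bb.sum(),[plane("scene",x,.05).round(4)[:2] for x in q])
```

```text
t 6.53 tcp [0.5485 0.1637 0.1384] yawx -3.50 tilt 0.01 F [-0.11 -0.09 -1.93] gap 0.0111 ff 40.1 j7 -1.85
0 mid [0.5477 0.1685 0.1181] in tool [-0.0011 -0.0047] len 0.1361 ang -6.49
0.003 mid [0.5493 0.165  0.1211] in tool [ 0.0007 -0.0013] len 0.1356 ang -6.49
0.006 mid [0.5508 0.1615 0.1241] in tool [0.0025 0.0021] len 0.1352 ang -6.49
0.009 mid [0.5524 0.158  0.1271] in tool [0.0042 0.0055] len 0.1348 ang -6.49
[array([286.2952074 , 130.87552865]), array([323.44611112, 147.52199688])]
[286.92529516 150.44697524] [319.5552821  164.53663939] [0.54925095 0.16449526 0.048     ] 0.12028836233966149 -4.180612924848581
[286.92529516 150.44697524] [319.5552821  164.53663939] [0.55021718 0.16233822 0.05      ] 0.1200480522044796 -4.180612924848487
311 [array([0.5044, 0.1392]), array([0.4923, 0.1929]), array([0.5949, 0.184 ]), array([0.6043, 0.132 ])]
```

```bash
python3 -m pendant '[{"delta_rot":[0,0,0.5],"travel":[0,-0.0008,0.02],"jaw":1},{"delta_rot":[0,0,0.5],"travel":[0,-0.0008,0.04],"jaw":1},{"delta_rot":[0,0,0.5],"travel":[0,-0.0008,0.04],"jaw":1},{"delta_rot":[0,0,0.5],"travel":[0,-0.0008,0.04],"jaw":1}]'
python3 - <<'E'
from h import *
p,Rm=st()
s=grab("scene")
# predicted rivet pixels
for k in(-1,1):
    X=p+Rm@[.0009+k*.06,.0001,.0203-.006];u=proj("scene",X);b=blob(s,u,4,0);print(u,b,plane("scene",b,X[2])-X)
E
```

```text
time: 7.42
tool_pos: [0.5491, 0.1647, 0.099]
ee_rot: [-0.0, 0.999, -0.035, 0.001]
ft_force: [-0.0, 0.1, -1.9]
finger_gap: 0.0111
finger_force: 40.1
t 7.42 tcp [0.5491 0.1647 0.099 ] yawx -3.99 tilt 0.07 F [-0.01  0.14 -1.87] gap 0.0111 ff 40.1 j7 -1.85
[287.58756958 141.5975011 ] [287.03792744 141.00111064] [-2.92677669e-03  1.76866947e-03 -5.55111512e-17]
[320.79471105 155.49947635] [320.66790903 155.62614024] [-7.44104530e-05 -7.38456330e-04 -1.11022302e-16]
```

Prediction and image agree to about 1–3 mm. I'll lower the cover gently.

```bash
python3 -m pendant '[{"delta_rot":[0,0,0],"travel":[0,0,0.006],"jaw":1},{"delta_rot":[0,0,0],"travel":[0,0,0.011],"jaw":1},{"delta_rot":[0,0,0],"travel":[0,0,0.013],"jaw":1},{"delta_rot":[0,0,0],"travel":[0,0,0.014],"jaw":1}]'
python3 -m pendant '[{"delta_rot":[0,0,0],"travel":[0,0,0.001],"jaw":1},{"delta_rot":[0,0,0],"travel":[0,0,0.002],"jaw":1},{"delta_rot":[0,0,0],"travel":[0,0,0.002],"jaw":1}]'; python3 -c "
from h import *
st()"
```

```text
time: 8.12
tool_pos: [0.5484, 0.1646, 0.0841]
ee_rot: [0.0, 0.999, -0.035, -0.0]
ft_force: [-1.0, -0.7, -2.4]
finger_gap: 0.0107
finger_force: 40.1
time: 8.5
tool_pos: [0.5485, 0.1646, 0.0824]
ee_rot: [-0.0, 0.999, -0.035, 0.0]
ft_force: [0.3, -0.2, -2.2]
finger_gap: 0.0113
finger_force: 40.1
t 8.50 tcp [0.5485 0.1646 0.0824] yawx -3.99 tilt 0.00 F [ 0.29 -0.17 -2.19] gap 0.0113 ff 40.1 j7 -1.85
```

Rivet tips are now below the face with no contact, so they are in. I'll continue in small steps.

```bash
python3 -m pendant '[{"delta_rot":[0,0,0],"travel":[0,0,0.002],"jaw":1},{"delta_rot":[0,0,0],"travel":[0,0,0.003],"jaw":1},{"delta_rot":[0,0,0],"travel":[0,0,0.003],"jaw":1}]'
python3 -m pendant '[{"delta_rot":[0,0,0],"travel":[0,0,0.002],"jaw":1},{"delta_rot":[0,0,0],"travel":[0,0,0.003],"jaw":1},{"delta_rot":[0,0,0],"travel":[0,0,0.003],"jaw":1}]'
```

```text
time: 8.88
tool_pos: [0.5484, 0.1646, 0.0792]
ee_rot: [0.0, 0.999, -0.035, -0.0]
ft_force: [-0.2, -1.0, -2.3]
finger_gap: 0.011
finger_force: 40.1
time: 9.25
tool_pos: [0.5484, 0.1646, 0.0762]
ee_rot: [0.0, 0.999, -0.035, -0.0]
ft_force: [-1.0, -0.0, -2.4]
finger_gap: 0.0111
finger_force: 40.1
```

```bash
python3 -m pendant '[{"delta_rot":[0,0,0],"travel":[0,0,0.002],"jaw":1},{"delta_rot":[0,0,0],"travel":[0,0,0.003],"jaw":1},{"delta_rot":[0,0,0],"travel":[0,0,0.003],"jaw":1}]'
python3 -m pendant '[{"delta_rot":[0,0,0],"travel":[0,0,0.001],"jaw":1},{"delta_rot":[0,0,0],"travel":[0,0,0.002],"jaw":1},{"delta_rot":[0,0,0],"travel":[0,0,0.002],"jaw":1}]'
```

```text
time: 9.62
tool_pos: [0.5484, 0.1646, 0.0732]
ee_rot: [0.0, 0.999, -0.035, -0.0]
ft_force: [0.4, -0.5, -2.2]
finger_gap: 0.011
finger_force: 40.1
time: 10.0
tool_pos: [0.5484, 0.1646, 0.0713]
ee_rot: [-0.0, 0.999, -0.035, -0.0]
ft_force: [0.5, 0.5, -2.5]
finger_gap: 0.0113
finger_force: 40.1
```

```bash
python3 -m pendant '[{"delta_rot":[0,0,0],"travel":[0,0,0.001],"jaw":1},{"delta_rot":[0,0,0],"travel":[0,0,0.001],"jaw":1}]'
python3 -m pendant '[{"delta_rot":[0,0,0],"travel":[0,0,0.0007],"jaw":1},{"delta_rot":[0,0,0],"travel":[0,0,0.0007],"jaw":1}]'
```

```text
time: 10.25
tool_pos: [0.5486, 0.1647, 0.0704]
ee_rot: [-0.0, 0.999, -0.035, 0.0]
ft_force: [0.1, 0.9, -1.1]
finger_gap: 0.0111
finger_force: 40.2
time: 10.5
tool_pos: [0.5486, 0.1647, 0.07]
ee_rot: [-0.0, 0.999, -0.035, 0.0]
ft_force: [-1.1, -0.6, 0.2]
finger_gap: 0.011
finger_force: 40.5
```

The cover touched down at TCP z 0.070, as expected. I'll release and rise, keeping clear of the arm's shadow, to look.

```bash
python3 -m pendant '[{"delta_rot":[0,0,0],"travel":[0,0,0],"jaw":0.4},{"delta_rot":[0,0,0],"travel":[0,0,0],"jaw":0},{"delta_rot":[0,0,0],"travel":[0,0,0],"jaw":0},{"delta_rot":[0,0,0],"travel":[0,0,-0.02],"jaw":0},{"delta_rot":[0,0,0],"travel":[0,0,-0.06],"jaw":0},{"delta_rot":[0,0,0],"travel":[0,0,-0.08],"jaw":1},{"delta_rot":[0,0,0],"travel":[0,0.06,-0.1],"jaw":1},{"delta_rot":[0,0,0],"travel":[0,0.12,-0.1],"jaw":1},{"delta_rot":[0,0,0],"travel":[0,0.16,-0.1],"jaw":1},{"delta_rot":[0,0,0],"travel":[0,0.16,-0.1],"jaw":1},{"delta_rot":[0,0,0],"travel":[0,0.16,-0.1],"jaw":1}]'
python3 - <<'E'
from h import *
st()
s=grab("scene",6);t=grab("top",6);np.savez("im1.npz",s=s,t=t)
cv2.imwrite("pics/c4.png",np.hstack([crop(s,263,123,80,60,5),crop(t,173,160,80,60,5)]))
E
```

```text
time: 11.88
tool_pos: [0.5375, 0.006, 0.1696]
ee_rot: [-0.001, 0.999, -0.034, 0.0]
ft_force: [0.4, 1.2, 0.4]
finger_gap: -0.0002
finger_force: 0.0
t 11.88 tcp [0.5375 0.006  0.1696] yawx -3.95 tilt 0.07 F [0.37 1.17 0.41] gap -0.0002 ff 0.0 j7 -1.59
```

View pics/c4.png

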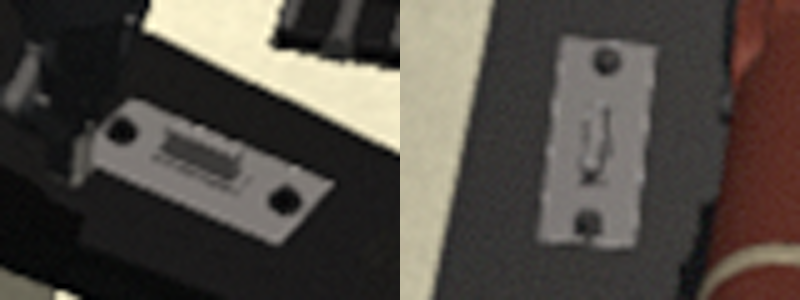

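The cover lies flat over the opening: rivets at scene crop (121,131)/(285,201) and top crop (606,60)/(588,222), both pins up. I'll measure the pin tops.

Run:
```python
from h import *
z=np.load("im1.npz");s,t=z['s'],z['t']
X=[]
for us,ut in(((121/5+263,131/5+123),(588/5-80+173,222/5+160)),((285/5+263,201/5+123),(606/5-80+173,60/5+160))):
    a=blob(s,us,5,0);b=blob(t,ut,4,0);x=tri(a,b);X.append(x);print(x.round(4),plane("scene",a,.056).round(4),plane("top",b,.058).round(4))
d=X[1]-X[0];print(np.linalg.norm(d),np.degrees(np.arctan2(d[1],d[0])),(X[0]+X[1])/2)
go([.609,.160,.085]);go([.489,.1685,.085])
```

```text
[0.4841 0.1693 0.0579] [0.4827 0.1711 0.056 ] [0.4844 0.1696 0.058 ]
[0.6088 0.1631 0.048 ] [0.6141 0.1564 0.056 ] [0.6043 0.1606 0.058 ]
0.12523446754128154 -2.8602618331702874 [0.54641264 0.16619552 0.0529528 ]
t 12.47 tcp [0.5374 0.0051 0.1696] yawx -3.98 tilt 0.00 F [-0.5   0.41 -0.56] gap 0.0002 ff 0.0 j7 -1.59
travel [ 0.0607 -0.1595  0.0846]
t 12.47 tcp [0.5374 0.0051 0.1696] yawx -3.98 tilt 0.00 F [-0.5   0.41 -0.56] gap 0.0002 ff 0.0 j7 -1.59
travel [-0.0596 -0.1596  0.0846]
```

```bash
python3 -m pendant '[{"delta_rot":[0,0,0],"travel":[0.02,-0.05,0],"jaw":1},{"delta_rot":[0,0,0],"travel":[0.04,-0.11,0],"jaw":1},{"delta_rot":[0,0,0],"travel":[0.061,-0.16,0],"jaw":1},{"delta_rot":[0,0,0],"travel":[0.061,-0.16,0],"jaw":1},{"delta_rot":[0,0,0],"travel":[0.061,-0.16,0.04],"jaw":1},{"delta_rot":[0,0,0],"travel":[0.061,-0.16,0.075],"jaw":1},{"delta_rot":[0,0,0],"travel":[0.061,-0.16,0.085],"jaw":1},{"delta_rot":[0,0,0],"travel":[0.061,-0.16,0.088],"jaw":1},{"delta_rot":[0,0,0],"travel":[0.061,-0.16,0.088],"jaw":1}]'
python3 - <<'E'
from h import *
st()
s=grab("scene",6)
cv2.imwrite("pics/c5.png",crop(s,263,113,80,60,8))
E
```

```text
time: 13.6
tool_pos: [0.6103, 0.1603, 0.0829]
ee_rot: [-0.0, 0.999, -0.035, 0.001]
ft_force: [0.0, -0.0, 0.0]
finger_gap: 0.0002
finger_force: 0.0
t 13.60 tcp [0.6103 0.1603 0.0829] yawx -4.01 tilt 0.14 F [ 0.02 -0.01  0.  ] gap 0.0002 ff 0.0 j7 -1.82
```

View pics/c5.png

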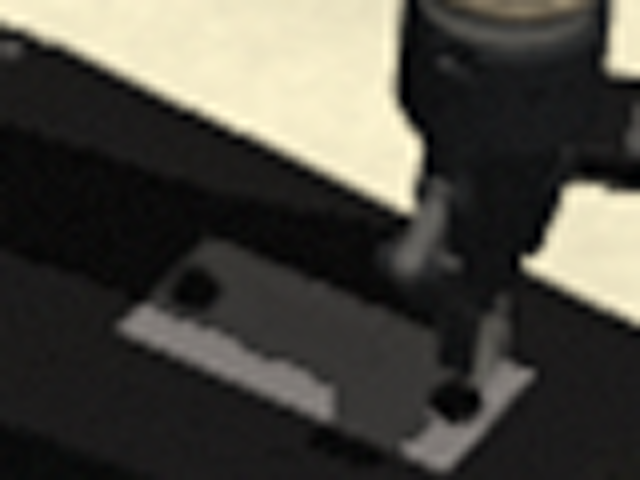

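Run:
```python
from h import *
p,R=st()
f=lambda X:((proj("scene",X)-[263,113])*8+4).round(0)
print('tip',f(p-[0,0,.011]),'pintopA',f([.6093,.1604,.064]),'headA',f([.6093,.1604,.056]),'headB',f([.4896,.1688,.056]))
c=p-[0,0,.011]
for k in(-1,1):print('tip edge x',f(c+R@[k*.011,0,0]),'y',f(c+R@[0,k*.011,0]))
```

```text
t 13.90 tcp [0.6097 0.1605 0.0824] yawx -3.98 tilt 0.07 F [-0.54  0.38  1.02] gap 0.0002 ff 0.0 j7 -1.82
tip [463. 370.] pintopA [460. 385.] headA [459. 400.] headB [197. 288.]
tip edge x [438. 360.] y [477. 355.]
tip edge x [488. 381.] y [449. 386.]
```

Predicted head positions, A (459,400) and B (197,288), match the image's (455,400) and (195,288) within 2 mm. I'll press pin A gently.

```bash
python3 -m pendant '[{"delta_rot":[0,0,0],"travel":[-0.001,0,0.004],"jaw":1},{"delta_rot":[0,0,0],"travel":[-0.001,0,0.007],"jaw":1},{"delta_rot":[0,0,0],"travel":[-0.001,0,0.008],"jaw":1},{"delta_rot":[0,0,0],"travel":[-0.001,0,0.008],"jaw":1}]'
python3 -m pendant '[{"delta_rot":[0,0,0],"travel":[0,0,0.001],"jaw":1},{"delta_rot":[0,0,0],"travel":[0,0,0.002],"jaw":1},{"delta_rot":[0,0,0],"travel":[0,0,0.002],"jaw":1}]'
```

```text
time: 14.4
tool_pos: [0.6081, 0.1605, 0.0743]
ee_rot: [-0.0, 0.999, -0.035, -0.0]
ft_force: [-2.2, -0.4, 5.2]
finger_gap: -0.0002
finger_force: 2.7
time: 14.78
tool_pos: [0.6081, 0.1605, 0.0734]
ee_rot: [-0.0, 0.999, -0.035, -0.0]
ft_force: [-3.7, -1.1, 11.0]
finger_gap: 0.0002
finger_force: 5.4
```

```bash
python3 -m pendant '[{"delta_rot":[0,0,0],"travel":[0,0,0.001],"jaw":1},{"delta_rot":[0,0,0],"travel":[0,0,0.002],"jaw":1},{"delta_rot":[0,0,0],"travel":[0,0,0.002],"jaw":1}]'
python3 -m pendant '[{"delta_rot":[0,0,0],"travel":[0,0,0.001],"jaw":1},{"delta_rot":[0,0,0],"travel":[0,0,0.002],"jaw":1},{"delta_rot":[0,0,0],"travel":[0,0,0.002],"jaw":1}]'
```

```text
time: 15.15
tool_pos: [0.6081, 0.1605, 0.0716]
ee_rot: [-0.0, 0.999, -0.035, -0.0]
ft_force: [-4.1, -0.4, 11.1]
finger_gap: -0.0003
finger_force: 5.8
time: 15.52
tool_pos: [0.6082, 0.1605, 0.0696]
ee_rot: [-0.0, 0.999, -0.035, -0.0]
ft_force: [-3.9, -0.6, 11.7]
finger_gap: 0.0
finger_force: 5.8
```

The pin is sliding at about 12 N.

```bash
python3 -m pendant '[{"delta_rot":[0,0,0],"travel":[0,0,0.001],"jaw":1},{"delta_rot":[0,0,0],"travel":[0,0,0.002],"jaw":1},{"delta_rot":[0,0,0],"travel":[0,0,0.002],"jaw":1}]'
python3 -m pendant '[{"delta_rot":[0,0,0],"travel":[0,0,0.001],"jaw":1},{"delta_rot":[0,0,0],"travel":[0,0,0.001],"jaw":1}]'
```

```text
time: 15.9
tool_pos: [0.6081, 0.1605, 0.0676]
ee_rot: [-0.0, 0.999, -0.035, -0.0]
ft_force: [-3.7, -1.2, 11.9]
finger_gap: 0.0004
finger_force: 5.8
time: 16.15
tool_pos: [0.6081, 0.1605, 0.0666]
ee_rot: [-0.0, 0.999, -0.035, -0.0]
ft_force: [-4.4, -0.0, 11.5]
finger_gap: -0.0003
finger_force: 5.8
```

```bash
python3 -m pendant '[{"delta_rot":[0,0,0],"travel":[0,0,0.001],"jaw":1},{"delta_rot":[0,0,0],"travel":[0,0,0.001],"jaw":1}]'
python3 -m pendant '[{"delta_rot":[0,0,0],"travel":[0,0,0.0007],"jaw":1},{"delta_rot":[0,0,0],"travel":[0,0,0.0007],"jaw":1}]'
```

```text
time: 16.4
tool_pos: [0.6081, 0.1605, 0.0656]
ee_rot: [-0.0, 0.999, -0.035, -0.0]
ft_force: [-3.8, -1.1, 11.7]
finger_gap: -0.0002
finger_force: 5.9
time: 16.65
tool_pos: [0.6081, 0.1605, 0.0654]
ee_rot: [-0.0, 0.999, -0.035, -0.0]
ft_force: [-5.2, -1.1, 13.5]
finger_gap: 0.0002
finger_force: 7.0
```

```bash
python3 -m pendant '[{"delta_rot":[0,0,0],"travel":[0,0,0.0006],"jaw":1},{"delta_rot":[0,0,0],"travel":[0,0,0.0006],"jaw":1}]'
python3 -m pendant '[{"delta_rot":[0,0,0],"travel":[0,0,-0.01],"jaw":1},{"delta_rot":[0,0,0],"travel":[0,0,-0.04],"jaw":1},{"delta_rot":[0,0,0],"travel":[0,0,-0.04],"jaw":1},{"delta_rot":[0,0,0],"travel":[-0.06,0,-0.04],"jaw":1},{"delta_rot":[0,0,0],"travel":[-0.12,0,-0.04],"jaw":1},{"delta_rot":[0,0,0],"travel":[-0.12,0,-0.04],"jaw":1},{"delta_rot":[0,0,0],"travel":[-0.12,0,-0.025],"jaw":1},{"delta_rot":[0,0,0],"travel":[-0.12,0,-0.02],"jaw":1},{"delta_rot":[0,0,0],"travel":[-0.12,0,-0.02],"jaw":1}]'
python3 -c "
from h import *
go([.489,.1688,.074])"
```

```text
time: 16.9
tool_pos: [0.6081, 0.1606, 0.0651]
ee_rot: [-0.0, 0.999, -0.035, -0.0]
ft_force: [-5.2, -0.5, 16.2]
finger_gap: -0.0004
finger_force: 7.9
time: 18.02
tool_pos: [0.4894, 0.1684, 0.0813]
ee_rot: [0.0, 0.999, -0.035, -0.0]
ft_force: [0.6, -0.2, -0.4]
finger_gap: -0.0004
finger_force: 0.0
t 18.02 tcp [0.4894 0.1684 0.0813] yawx -4.04 tilt 0.05 F [ 0.6  -0.23 -0.43] gap -0.0004 ff 0.0 j7 -1.88
travel [-0.0005 -0.0003  0.0073]
```

Pin A stopped dead (11.7 → 16.2 N after 8 mm of travel). Now pin B.

```bash
python3 -m pendant '[{"delta_rot":[0,0,0],"travel":[0,0,0.004],"jaw":1},{"delta_rot":[0,0,0],"travel":[0,0,0.006],"jaw":1},{"delta_rot":[0,0,0],"travel":[0,0,0.007],"jaw":1},{"delta_rot":[0,0,0],"travel":[0,0,0.007],"jaw":1}]'
python3 -m pendant '[{"delta_rot":[0,0,0],"travel":[0,0,0.001],"jaw":1},{"delta_rot":[0,0,0],"travel":[0,0,0.002],"jaw":1},{"delta_rot":[0,0,0],"travel":[0,0,0.002],"jaw":1}]'
python3 -m pendant '[{"delta_rot":[0,0,0],"travel":[0,0,0.001],"jaw":1},{"delta_rot":[0,0,0],"travel":[0,0,0.002],"jaw":1},{"delta_rot":[0,0,0],"travel":[0,0,0.002],"jaw":1}]'
```

```text
time: 18.52
tool_pos: [0.4887, 0.1688, 0.0754]
ee_rot: [-0.0, 0.999, -0.035, 0.0]
ft_force: [-0.1, 0.2, -0.0]
finger_gap: 0.0
finger_force: 0.0
time: 18.9
tool_pos: [0.4889, 0.1689, 0.0741]
ee_rot: [-0.0, 0.999, -0.035, 0.0]
ft_force: [-1.3, -0.7, 6.4]
finger_gap: -0.0002
finger_force: 3.2
time: 19.27
tool_pos: [0.4889, 0.1689, 0.0728]
ee_rot: [-0.0, 0.999, -0.035, 0.0]
ft_force: [-2.6, -0.8, 10.6]
finger_gap: 0.0001
finger_force: 5.6
```

```bash
python3 -m pendant '[{"delta_rot":[0,0,0],"travel":[0,0,0.001],"jaw":1},{"delta_rot":[0,0,0],"travel":[0,0,0.002],"jaw":1},{"delta_rot":[0,0,0],"travel":[0,0,0.002],"jaw":1}]'
python3 -m pendant '[{"delta_rot":[0,0,0],"travel":[0,0,0.001],"jaw":1},{"delta_rot":[0,0,0],"travel":[0,0,0.002],"jaw":1},{"delta_rot":[0,0,0],"travel":[0,0,0.002],"jaw":1}]'
python3 -m pendant '[{"delta_rot":[0,0,0],"travel":[0,0,0.001],"jaw":1},{"delta_rot":[0,0,0],"travel":[0,0,0.0015],"jaw":1},{"delta_rot":[0,0,0],"travel":[0,0,0.0015],"jaw":1}]'
```

```text
time: 19.65
tool_pos: [0.4889, 0.1689, 0.0709]
ee_rot: [-0.0, 0.999, -0.035, 0.0]
ft_force: [-3.3, -0.9, 12.0]
finger_gap: -0.0004
finger_force: 5.8
time: 20.02
tool_pos: [0.4889, 0.1689, 0.0689]
ee_rot: [-0.0, 0.999, -0.035, 0.0]
ft_force: [-2.6, 0.0, 11.2]
finger_gap: 0.0
finger_force: 5.8
time: 20.4
tool_pos: [0.4889, 0.1689, 0.0674]
ee_rot: [-0.0, 0.999, -0.035, 0.0]
ft_force: [-2.2, -0.8, 11.4]
finger_gap: -0.0001
finger_force: 5.8
```

```bash
python3 -m pendant '[{"delta_rot":[0,0,0],"travel":[0,0,0.001],"jaw":1},{"delta_rot":[0,0,0],"travel":[0,0,0.001],"jaw":1}]'
python3 -m pendant '[{"delta_rot":[0,0,0],"travel":[0,0,0.001],"jaw":1},{"delta_rot":[0,0,0],"travel":[0,0,0.001],"jaw":1}]'
```

```text
time: 20.65
tool_pos: [0.4889, 0.1689, 0.0664]
ee_rot: [-0.0, 0.999, -0.035, 0.0]
ft_force: [-2.3, -0.6, 11.2]
finger_gap: 0.0004
finger_force: 5.8
time: 20.9
tool_pos: [0.4889, 0.1689, 0.0655]
ee_rot: [-0.0, 0.999, -0.035, 0.0]
ft_force: [-2.9, 0.1, 12.6]
finger_gap: -0.0001
finger_force: 6.3
```

```bash
python3 -m pendant '[{"delta_rot":[0,0,0],"travel":[0,0,0.0007],"jaw":1},{"delta_rot":[0,0,0],"travel":[0,0,0.0007],"jaw":1}]'
python3 -m pendant '[{"delta_rot":[0,0,0],"travel":[0,0,0.0005],"jaw":1},{"delta_rot":[0,0,0],"travel":[0,0,0.0005],"jaw":1}]'
```

```text
time: 21.15
tool_pos: [0.4889, 0.1689, 0.0651]
ee_rot: [-0.0, 0.999, -0.035, 0.0]
ft_force: [-3.5, -1.5, 14.4]
finger_gap: -0.0002
finger_force: 7.7
time: 21.4
tool_pos: [0.4889, 0.1689, 0.0649]
ee_rot: [-0.001, 0.999, -0.035, 0.0]
ft_force: [-3.7, -1.7, 17.7]
finger_gap: -0.0002
finger_force: 8.7
```

Pin B is at its stop too. I'll retreat and take one last look.

```bash
python3 -m pendant '[{"delta_rot":[0,0,0],"travel":[0,0,-0.01],"jaw":1},{"delta_rot":[0,0,0],"travel":[0,0,-0.06],"jaw":1},{"delta_rot":[0,0,0],"travel":[0,0,-0.1],"jaw":1},{"delta_rot":[0,0,0],"travel":[0,0.06,-0.12],"jaw":1},{"delta_rot":[0,0,0],"travel":[0.03,0.12,-0.12],"jaw":1},{"delta_rot":[0,0,0],"travel":[0.06,0.18,-0.12],"jaw":1},{"delta_rot":[0,0,0],"travel":[0.06,0.22,-0.12],"jaw":1},{"delta_rot":[0,0,0],"travel":[0.06,0.22,-0.12],"jaw":1},{"delta_rot":[0,0,0],"travel":[0.06,0.22,-0.12],"jaw":1},{"delta_rot":[0,0,0],"travel":[0.06,0.22,-0.12],"jaw":1}]'
python3 - <<'E'
from h import *
st()
s=grab("scene",6);t=grab("top",6)
cv2.imwrite("pics/c6.png",np.hstack([crop(s,263,123,80,60,5),crop(t,173,160,80,60,5)]))
E
```

```text
time: 22.65
tool_pos: [0.5332, -0.0526, 0.1825]
ee_rot: [-0.001, 0.999, -0.033, -0.0]
ft_force: [0.0, -0.5, -0.1]
finger_gap: 0.0003
finger_force: 0.0
t 22.65 tcp [ 0.5332 -0.0526  0.1825] yawx -3.79 tilt 0.08 F [ 0.03 -0.52 -0.14] gap 0.0003 ff 0.0 j7 -1.47
```

View pics/c6.png

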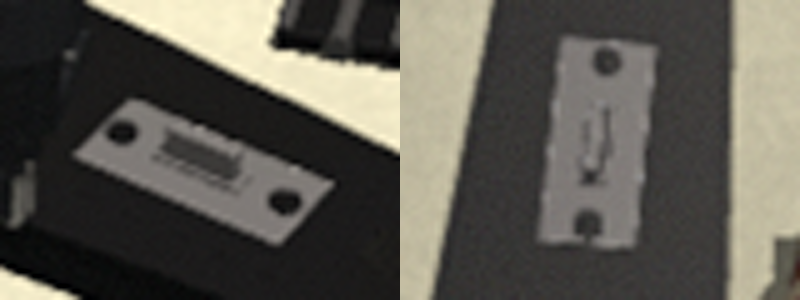

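The cover is unmoved and home. Both rivets, at scene crop (121,132) and (285,202), now look flat with the pins down.

```bash
python3 -c "
from cell import manip
print(manip.hand_in())"
```

```text
the job is handed in; nothing more can be done
None
```

The grey cover lies home over the opening, both center pins were pushed to their dead stops (wrist force peaked at about 18 N), and the job is handed in; the hand-in returned no verdict.

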